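Move the jar out of the way and brush the broken pot into the bin

ROBOT

A 6-joint arm with a two-finger parallel gripper is mounted at the origin on the work surface. World frame = base frame: x ahead of the robot, y to its left, z up, the work surface at z = 0. Lengths are in m, angles in rad, forces in N, time in s.
With the tool pointing down it reaches from about 0.25 to 0.775 m from the base axis. Payload 8.9 kg.
Tool frame: the origin (TCP) lies at the very end of the fingers, on their centre line; the grasp point (between the pads) lies 19 mm behind it; z points along the fingers, y is the line along which they close (so a half turn about z gives the same grasp; the last joint's range is limited). The gripper opens to 85 mm and grips with 20 to 120 N. Pads are 22 mm wide; open, the fingers measure 114 mm over their backs; the gripper's body (76 mm by 85 mm) begins 54 mm behind the grasp point. The pads swing forward as they close: fully open they stand 13 mm farther back than shut.
Start: joints at [-1.38, 0.291, -0.153, 1.127, 0, 1.431], TCP at [0.17, -0.497, 0.231] pointing down, gripper open.
Joint ranges: [-2.52, 2.52], [-0.91, 1.74], [-1.3, 1.37], [-1.96, 2.02], [-1.52, 1.47], [-3.14, 3.14]. Speed limits (rad/s): [2.22, 2.22, 2.79, 3.14, 3.14, 3.14].

INTERFACE

Orientations are given as a rotation vector (axis times angle).
In Python, from station import get_obs, vision, close_job gives the robot as it stands. The module is installed in compiled form; this text tells all that it offers.
- The arm moves only by the shell command python3 -m pendant 'ROWS' [FORCE]. ROWS is a JSON object of lists of equal length, an entry for each row: "delta_pos": the shift along the world's x, y, z scaled (see below), a list of three; "delta_rot": the turn, a rotation vector about the world's x, y, z scaled (see below), a list of three; "claw": the opening, from -1 (shut) to 1 (fully open). In form: {"delta_pos": [[dx, dy, dz], ...], "delta_rot": [[ax, ay, az], ...], "claw": [claw, ...]}. A call has exactly 5 rows; each row is the pose to reach, as a shift and turn from the pose commanded when the call began, turning the shorter way round; what a row does not reach only later rows make up. The controller multiplies each number of a shift by 0.8 m and each number of a turn by pi rad. A row lasts 1/12 s, in which the tool goes at most 41.7 mm and 7.16 degrees, less where a joint would pass 70% of its speed; a pose out of reach is approached as far as the arm can. A call with a number of a shift or a turn outside -1 to 1 is refused whole. A call with a gripper value outside its range is refused whole. The fingers move at their own pace and stop on an object; FORCE is the grip in N (left out, the last holds). Time passes only in rows, so rows that repeat a pose let the fingers close, or fill a call up. It gives the time, the measured TCP pose, the force, the opening and the grip force at its end, in the units of the state.
- get_obs(): the state, without advancing time (a new reading comes with each control period).
- vision.read_camera(name): name is "side" or "top"; returns a dict with "frame" (400x640x3 uint8, red, green, blue), "K" (3x3 intrinsics, pixels), "k1" (the pictures are not rectified: a ray, as slopes to the right and down, at radius r is drawn at 1 + k1 r^2 times it, then the intrinsics apply), "view" (4x4, takes a point from world to camera coordinates). Camera axes: x right, y down, z forward; pixel columns grow to the right and rows downward; lengths in m; the calibration is good to about 2 mm. A picture is of the moment at which its call begins. There is no depth.
- close_job(): hands the job in; it is judged then, once.
The state is a dict: "t": time; "q": joint angles; "qd": joint speeds; "joint_torque": joint torques, N m; "tcp_pos": TCP position; "ee_rot": TCP orientation; "ft_force": force on the tool from outside, world axes, zero at the start; "ft_torque": the same for the moment, N m; "opening": finger opening in m; "finger_force": force on a finger pad.
Only numpy, scipy, OpenCV 4.12 (cv2) and the standard library are available. Lean on these libraries where they do the work, as an engineer would, in place of code of your own. Each camera call takes 0.05 s, during which the arm holds its last target. There are 200 camera calls.

TASK

A glass jar is standing among four broken flowerpot pieces in front of the grey bin's swing door: lift it out of the way and stand it gently, upright, wholly on the round cork mat. Then take the hand brush and sweep all four pieces through the swing door into the bin, without touching the pieces with the gripper. Finally leave the brush standing on its bristles on the tiles outside the bin, clear of the door so that the door hangs shut, and do not disturb the ladle or the mug.

Things in the scene. Friction and masses are not known exactly. Their poses are not given: they have to be found in the camera images.
- jar: small closed glass jar with a steel screw lid, 62 mm diameter, straight glass sides up to 66 mm, lid 57 mm diameter from 72 to 86 mm, about 180 g; origin at the centre of its underside, z up. It stands in the lane in front of the bin's door.
- mat: round cork mat, 120 mm diameter, 6 mm thick, fixed to the tiles; origin at the centre of its underside. It and the brush stand on the left of the ledge, either one in the nearer place.
- brush: wooden hand brush, 250 g, on stiff bristles. Origin: centre of the head's underside, on the tiles; z up; x points from the handle to the head (sweep along +x, handle trailing), y along the head. Head (bristles and block) 160 mm in y, 50 in x, 60 high. The straight handle, 24 mm wide in y, 20 thick, slopes up backwards at 22 degrees to x -160, z 118 mm. Let go upright on the tiles, it stands.
- brush_grip (a point): point on the centre line of the brush's handle where it is held, 95 mm behind the head's centre (brush x = -95 mm) and 91 mm above the bristles' underside; grip across the 24 mm width (brush y)
- bin: grey plastic scrap bin, fixed, open at the top: 200 mm deep (x), 270 wide (y), 240 high, walls 5 mm; the tiles run on level into it (no sill). Origin at the centre of its underside. The front wall is at bin x = -100 mm; +x points through its doorway into the bin. The doorway is 220 mm wide, centred, from the tiles up to 120 mm.
- bin_door (a point): the middle of the doorway at the level of the tiles, in the outer face of the front wall (bin x = -100 mm, y = 0)
- flap (a joint): the swing door: a 212 x 103 mm plastic flap hung from a hinge 115 mm above the tiles in the doorway, its lower edge 12 mm above the tiles. 0 rad = hanging shut; it only swings inwards (positive, to 1.4 rad), is pushed open by a light touch (60 g, no spring) and falls shut by itself once nothing is in its way
- shard0: broken terracotta flowerpot piece, about 39 x 30 mm and 20 mm thick, 30 g, lying flat; origin at the centre of its underside. All four pieces lie in front of the doorway, 5 to 215 mm before it and within 80 mm of its middle line.
- shard1: broken terracotta flowerpot piece, about 36 x 32 mm and 18 mm thick, 30 g; origin at the centre of its underside
- shard2: broken terracotta flowerpot piece, about 40 x 29 mm and 22 mm thick, 30 g; origin at the centre of its underside
- shard3: broken terracotta flowerpot piece, about 33 x 29 mm and 19 mm thick, 30 g; origin at the centre of its underside
- ladle: stainless ladle, bowl 86 mm diameter and 32 mm high, overall 313 mm long, lying on the tiles towards the back; origin under the bowl's centre, handle towards its -x. Leave it alone.
- mug: white mug, 80 mm diameter, 85 mm high, standing at the back left; origin at the centre of its underside. Leave it alone.

How it is judged:
By the outcome, as a careful person would: the job done as asked, in the order asked, and still so for the second after the job is handed in, with the robot touching nothing.
It also fails if it takes over 64 s, if anything falls off the work surface, if the arm or the gripper's body presses on something with over 40 N, if the wrist force passes 120 N, or if a joint passes its speed limit or range.

## Working session

There is one attempt and no reset: what is moved stays moved. The work goes in short steps, Python scripts to look and compute and a shell command to move; the robot and the scene stay as the last step left them, time stands still between calls to the robot, and variables do not carry over. Pictures are saved under pics/ and viewed, at most 14 in all, crops included, and the job is handed in when it is done.

```bash
mkdir -p pics; python3 - <<'E'
from station import get_obs, vision
import cv2,numpy as np
for n in("side","top"):
    d=vision.read_camera(n); cv2.imwrite(f"pics/{n}0.png",d["frame"][:,:,::-1])
    print(n,d["K"].tolist(),d["k1"],np.round(d["view"],4).tolist())
o=get_obs();print(o)
E
```

```text
side [[489.75020692836097, 0.0, 320.8280146063713], [0.0, 489.75020692836097, 197.57566427570052], [0.0, 0.0, 1.0]] -0.12389806828938778 [[-0.984, -0.1781, -0.0034, 0.5632], [-0.0923, 0.5259, -0.8455, 0.1638], [0.1524, -0.8317, -0.534, 1.0813], [0.0, 0.0, 0.0, 1.0]]
top [[387.40254852557297, 0.0, 327.2292954221488], [0.0, 387.40254852557297, 198.34125793096592], [0.0, 0.0, 1.0]] -0.012729473231647147 [[0.0157, -0.9998, 0.0108, -0.0496], [-0.9965, -0.0165, -0.0816, 0.5887], [0.0818, -0.0094, -0.9966, 0.9417], [0.0, 0.0, 0.0, 1.0]]
{'t': 0.1, 'q': array([-1.38030867e+00,  2.91217186e-01, -1.54030165e-01,  1.12670001e+00,
       -3.63659041e-05,  1.43147520e+00]), 'qd': array([-0.00096189, -0.00049152,  0.00204301,  0.00111556, -0.00051951,
       -0.00022272]), 'joint_torque': array([ 1.21273544e-03, -5.37979710e+01,  3.31919253e+01,  9.36344324e-03,
       -2.00045756e-04, -4.56976494e-06]), 'tcp_pos': array([ 0.16993614, -0.49633061,  0.23080096]), 'ee_rot': array([-3.09783984e+00, -5.15528922e-01,  1.03317649e-04]), 'ft_force': array([-0.41118217,  0.43697054,  0.56084261]), 'ft_torque': array([ 0.00253204, -0.02127996,  0.07169597]), 'finger_force': 0.0, 'opening': 0.08510614152157968}
```

View pics/top0.png

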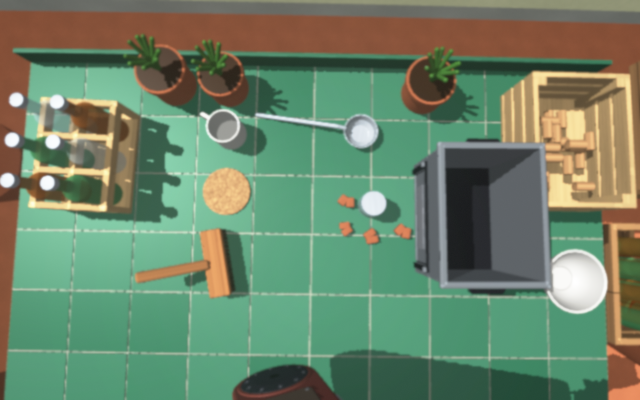

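View pics/side0.png

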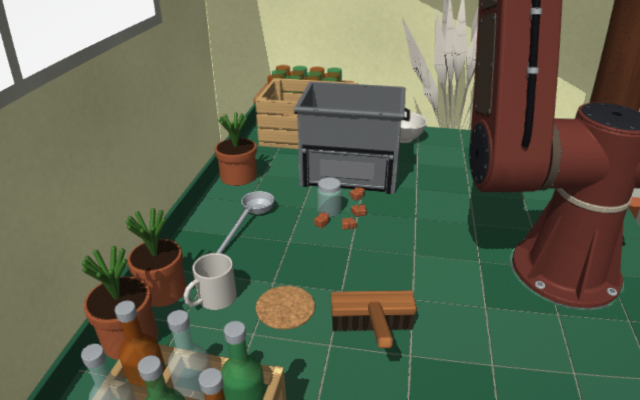

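The top view shows the jar lid at (374,203), shards at (346,201), (346,229), (372,237) and (403,232). The mat is at (227,191), the brush head at (216,263) with its handle end at (138,277), and the bin front at about column 420. The side view agrees: jar (329,195), mat (285,306), door (348,168).

```bash
cat > h.py <<'E'
import numpy as np,cv2
from station import get_obs, vision
def cast(d,uv,z):
    D=np.array([d["k1"],0,0,0,0.]); uv=np.array(uv,float).reshape(-1,1,2)
    n=cv2.undistortPoints(uv,d["K"],D)[:,0]
    R=d["view"][:3,:3];c=-R.T@d["view"][:3,3]
    r=np.c_[n,np.ones(len(n))]@R
    return c+r*((z-c[2])/r[:,2])[:,None]
def project(d,p):
    p=np.array(p,float).reshape(-1,3)
    return cv2.projectPoints(p,cv2.Rodrigues(d["view"][:3,:3])[0],d["view"][:3,3],d["K"],np.array([d["k1"],0,0,0,0.]))[0][:,0]
def blobs(m,amin=20):
    cs,_=cv2.findContours(m.astype(np.uint8),cv2.RETR_EXTERNAL,cv2.CHAIN_APPROX_NONE)
    return [c for c in cs if cv2.contourArea(c)>=amin]
E
python3 - <<'E'
from h import *
np.set_printoptions(precision=4,suppress=True)
t=vision.read_camera("top");s=vision.read_camera("side")
for n,d in(("top",t),("side",s)):
    h=cv2.cvtColor(d["frame"],cv2.COLOR_RGB2HSV)
    m=((h[...,0]<22)|(h[...,0]>172))&(h[...,1]>90)&(h[...,2]>70)
    print(n)
    for c in blobs(m,15):
        r=cv2.minAreaRect(c);A=cv2.contourArea(c)
        u,v=r[0]
        if (n=="top" and not(120<u<415 and 150<v<310)) or (n=="side" and not(240<u<430 and 180<v<350)):continue
        M=cv2.moments(c);g=(M["m10"]/M["m00"],M["m01"]/M["m00"])
        hh=.01 if A<400 else (.006 if len(blobs(m))and A<2500 and abs(r[1][0]-r[1][1])<25 and r[1][0]>30 else .06)
        print(np.round(g,1),A,np.round(r[1],1),round(r[2],1),"z",hh,cast(d,[g],hh)[0])
        if A>400: print("  box",cv2.boxPoints(r).round(1).tolist())
# jar lid
h=cv2.cvtColor(t["frame"],cv2.COLOR_RGB2HSV)
m=(h[...,1]<70)&(h[...,2]>120)
for c in blobs(m,100):
    (u,v),r=cv2.minEnclosingCircle(c)
    if 340<u<400 and 100<v<230: print("lid/ladle",u,v,r,cast(t,[(u,v)],.086)[0],cast(t,[(u,v)],.03)[0])
# sized crops, stitched x3
a=cv2.resize(t["frame"][140:300,320:460],None,fx=3.5,fy=3.5,interpolation=3)
b=cv2.resize(s["frame"][80:240,285:420],None,fx=3.5,fy=3.5,interpolation=3)
im=np.zeros((560,800,3),np.uint8);im[:560,:400]=a[:560,:400];im[:560,400:]=b[:560,:400];cv2.imwrite("pics/crop1.png",im[:,:,::-1])
c=cv2.resize(t["frame"][160:310,120:270],None,fx=3.6,fy=3.6,interpolation=3);cv2.imwrite("pics/crop2.png",c[:,:,::-1])
E
```

```text
top
[370.8 236.3] 141.5 [14.7 12.2] 66.8 z 0.01 [ 0.4967 -0.1514  0.01  ]
[201.9 265.4] 2019.0 [67.4 93. ] 81.1 z 0.06 [0.4227 0.2539 0.06  ]
  box [[129.39999389648438, 242.1999969482422], [221.3000030517578, 227.89999389648438], [231.6999969482422, 294.3999938964844], [139.8000030517578, 308.79998779296875]]
[402.7 231.1] 142.5 [16.5 11.2] 26.6 z 0.01 [ 0.5108 -0.2316  0.01  ]
[345.4 227.9] 105.5 [13.4 10.2] 66.8 z 0.01 [ 0.5167 -0.0872  0.01  ]
[346.2 201. ] 128.5 [16.8 10.1] 18.4 z 0.01 [ 0.5846 -0.0885  0.01  ]
[226.3 191.1] 1596.0 [44. 45.] 90.0 z 0.006 [0.6052 0.2163 0.006 ]
  box [[204.0, 169.0], [249.0, 169.0], [249.0, 213.0], [204.0, 213.0]]
[418.3 100.1] 47484.5 [648.1 376.9] 1.4 z 0.06 [ 0.8328 -0.2602  0.06  ]
  box [[-8.899999618530273, 384.29998779296875], [0.10000000149011612, 7.5], [648.0, 23.0], [639.0, 399.70001220703125]]
side
[374.2 308.4] 2390.0 [56. 85.] 90.0 z 0.06 [0.4255 0.252  0.06  ]
  box [[331.0, 291.0], [416.0, 291.0], [416.0, 347.0], [331.0, 347.0]]
[284.8 307. ] 1917.0 [42. 58.] 90.0 z 0.006 [0.6055 0.2251 0.006 ]
  box [[256.0, 286.0], [314.0, 286.0], [314.0, 328.0], [256.0, 328.0]]
[348.3 223. ] 124.5 [11. 14.] 90.0 z 0.01 [ 0.5176 -0.0839  0.01  ]
[321.2 219.7] 142.5 [14. 14.] 90.0 z 0.01 [ 0.587  -0.0861  0.01  ]
[358.5 210.1] 127.0 [11. 14.] 90.0 z 0.01 [ 0.4992 -0.146   0.01  ]
[356.8 193. ] 124.5 [12. 14.] 90.0 z 0.01 [ 0.5134 -0.229   0.01  ]
```

View pics/crop2.png

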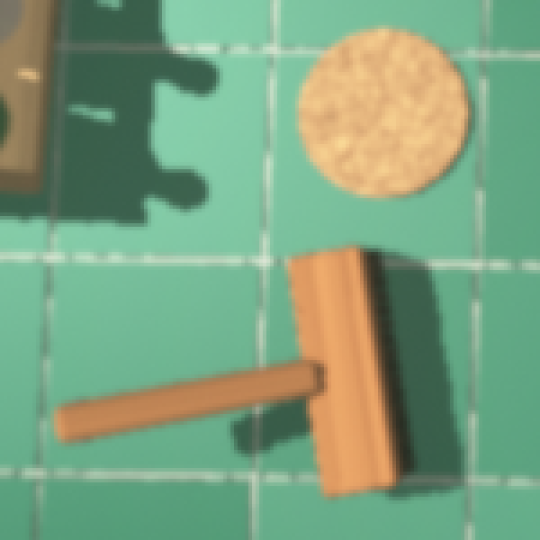

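View pics/crop1.png

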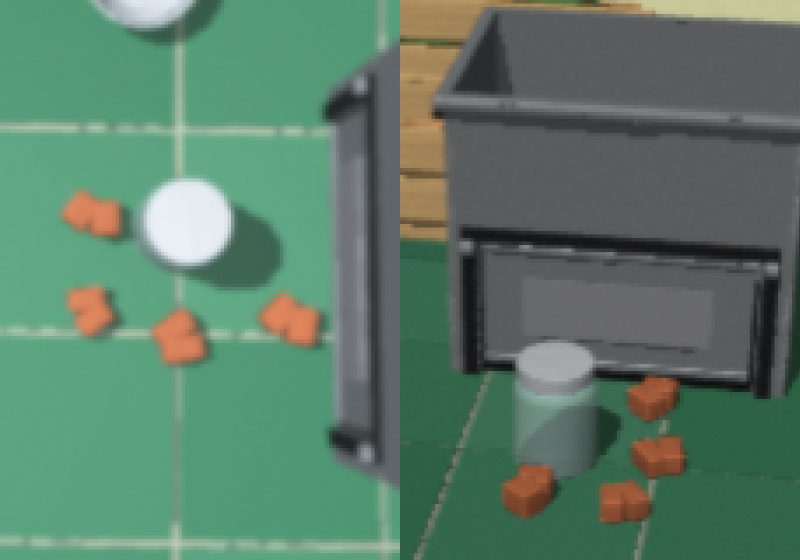

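Crops: the brush block's top corners in the top image are at about (200,233), (219,229), (230,295) and (211,298), with the handle end at (138,278). The lid centre is at (373.7,203.4), and the bin's front bottom corners in the side image are at (301.6,186.3) and (395,193).

```bash
python3 - <<'E'
from h import *
np.set_printoptions(precision=4,suppress=True)
t=vision.read_camera("top");s=vision.read_camera("side")
p=cast(t,[(200,232.8),(218.6,228.6),(229.7,294.7),(211.1,298.1)],.06)
print("brush corners",p,p.mean(0)); 
e=cast(t,[(138.1,278.1)],.125)[0];a=cast(t,[(207.5,264.7)],.065)[0];print("handle",e,a)
print("long", (p[0]+p[1]-p[2]-p[3])/2)
q=cast(s,[(301.6,186.3),(395,193.1)],0);print("bin front",q,q.mean(0),q[1]-q[0])
# bin top corners by top picture (front-left, front-right)
print("lid",cast(t,[(373.7,203.4)],.086),"side lid", cast(s,[(285+154/3.5,80+357/3.5)],.086))
print("mat",cast(t,[(226.5,191.2)],.006))
print("binTop", cast(t,[(440,145),(442,287),(545,145),(550,288)],.24))
print("mug side/ladle", cast(t,[(224,128)],.085),cast(t,[(361,131)],.02))
# handle-side check
print("handle end side", cast(s,[(384,340)],.118), "head top side corners",cast(s,[(332,293),(413,293)],.06))
E
```

```text
brush corners [[0.4993 0.2616 0.06  ]
 [0.5099 0.2178 0.06  ]
 [0.3555 0.1859 0.06  ]
 [0.3469 0.2293 0.06  ]] [0.4279 0.2236 0.06  ]
handle [0.3989 0.3727 0.125 ] [0.4249 0.2393 0.065 ]
long [0.1534 0.0321 0.    ]
bin front [[ 0.6741 -0.2543  0.    ]
 [ 0.4096 -0.2634  0.    ]] [ 0.5418 -0.2588  0.    ] [-0.2644 -0.009   0.    ]
lid [[ 0.5743 -0.1482  0.086 ]] side lid [[ 0.5775 -0.1473  0.086 ]]
mat [[0.6049 0.2158 0.006 ]]
binTop [[ 0.6806 -0.2581  0.24  ]
 [ 0.4056 -0.2598  0.24  ]
 [ 0.6847 -0.4671  0.24  ]
 [ 0.4061 -0.4684  0.24  ]]
mug side/ladle [[0.7475 0.2075 0.085 ]] [[ 0.7631 -0.1234  0.02  ]]
handle end side [[0.4019 0.3775 0.118 ]] head top side corners [[0.5096 0.2244 0.06  ]
 [0.355  0.1982 0.06  ]]
```

```bash
python3 -m pendant '{"delta_pos":[[0.0125,0.0375,0.005],[0.025,0.075,0.01],[0.0375,0.1125,0.015],[0.05,0.15,0.02],[0.0625,0.1875,0.025]],"delta_rot":[[0,0,0.026],[0,0,0.052],[0,0,0.078],[0,0,0.104],[0,0,0.13]],"claw":[1,1,1,1,1]}' 60
python3 -m pendant '{"delta_pos":[[0.0125,0.0375,0],[0.025,0.075,0],[0.0375,0.1125,0],[0.05,0.15,0],[0.0625,0.1875,0]],"delta_rot":[[0,0,0.026],[0,0,0.052],[0,0,0.078],[0,0,0.104],[0,0,0.13]],"claw":[1,1,1,1,1]}'
```

```text
t: 0.72
tcp_pos: [0.2202, -0.3452, 0.2514]
ee_rot: [-2.928, -1.139, -0.0]
ft_force: [1.0, -0.1, 0.5]
opening: 0.0855
finger_force: 0.0
t: 1.13
tcp_pos: [0.2701, -0.1953, 0.2514]
ee_rot: [2.636, 1.708, 0.0]
ft_force: [0.1, 0.6, 0.6]
opening: 0.0855
finger_force: 0.0
```

```bash
python3 -m pendant '{"delta_pos":[[0.038,0.006,0],[0.076,0.012,-0.01],[0.115,0.018,-0.02],[0.153,0.023,-0.03],[0.191,0.029,-0.0375]],"delta_rot":[[0,0,0],[0,0,0],[0,0,0],[0,0,0],[0,0,0]],"claw":[1,1,1,1,1]}'
python3 -m pendant '{"delta_pos":[[0.038,0.006,0],[0.076,0.012,-0.01],[0.115,0.018,-0.02],[0.153,0.024,-0.03],[0.191,0.029,-0.0375]],"delta_rot":[[0,0,0],[0,0,0],[0,0,0],[0,0,0],[0,0,0]],"claw":[1,1,1,1,1]}'
python3 -m pendant '{"delta_pos":[[0,0,-0.02],[0,0,-0.04],[0,0,-0.06],[0,0,-0.08],[0,0,-0.1]],"delta_rot":[[0,0,0],[0,0,0],[0,0,0],[0,0,0],[0,0,0]],"claw":[1,1,1,1,1]}'
python3 -m pendant '{"delta_pos":[[0,0,-0.025],[0,0,-0.05],[0,0,-0.075],[0,0,-0.1],[0,0,-0.1]],"delta_rot":[[0,0,0],[0,0,0],[0,0,0],[0,0,0],[0,0,0]],"claw":[1,1,1,1,1]}'
python3 - <<'E'
from h import *
s=vision.read_camera("side");cv2.imwrite("pics/s1.png",cv2.resize(s["frame"][60:260,230:480],None,fx=2.5,fy=2.5)[:,:,::-1])
E
```

```text
t: 1.55
tcp_pos: [0.4243, -0.1728, 0.2207]
ee_rot: [2.639, 1.705, -0.0]
ft_force: [-0.0, -1.5, 0.4]
opening: 0.0856
finger_force: 0.0
t: 1.97
tcp_pos: [0.5769, -0.1496, 0.1904]
ee_rot: [-2.639, -1.704, 0.001]
ft_force: [-0.2, 0.0, 0.9]
opening: 0.0854
finger_force: 0.0
t: 2.38
tcp_pos: [0.5756, -0.1502, 0.1104]
ee_rot: [-2.639, -1.704, 0.0]
ft_force: [0.4, -0.6, 0.5]
opening: 0.0853
finger_force: 0.0
t: 2.8
tcp_pos: [0.573, -0.1493, 0.0277]
ee_rot: [-2.635, -1.701, 0.005]
ft_force: [-1.5, -0.4, -0.4]
opening: 0.0856
finger_force: 0.0
```

View pics/s1.png

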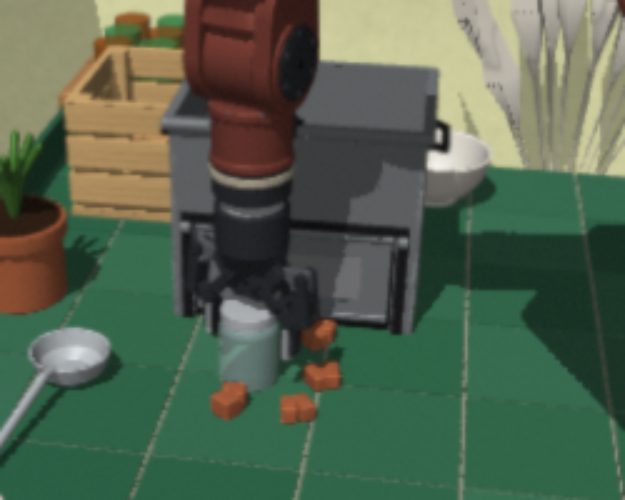

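The fingers straddle the jar (jar at about (248,345) in the crop) and the shards are untouched. Closing and lifting next.

```bash
python3 -m pendant '{"delta_pos":[[0,0,0],[0,0,0],[0,0,0],[0,0,0],[0,0,0]],"delta_rot":[[0,0,0],[0,0,0],[0,0,0],[0,0,0],[0,0,0]],"claw":[0.6,0.4,0.2,0,-0.2]}' 40
python3 -m pendant '{"delta_pos":[[0,0,0],[0,0,0],[0,0,0],[0,0,0],[0,0,0]],"delta_rot":[[0,0,0],[0,0,0],[0,0,0],[0,0,0],[0,0,0]],"claw":[-0.5,-1,-1,-1,-1]}'
python3 -m pendant '{"delta_pos":[[0,0,0.01],[0,0,0.025],[0,0,0.05],[0,0,0.075],[0,0,0.1]],"delta_rot":[[0,0,0],[0,0,0],[0,0,0],[0,0,0],[0,0,0]],"claw":[-1,-1,-1,-1,-1]}'
python3 -c "
from station import get_obs;o=get_obs();print(o['tcp_pos'],o['ft_force'],o['q'])"
```

```text
t: 3.27
tcp_pos: [0.5766, -0.1507, 0.033]
ee_rot: [2.638, 1.703, 0.002]
ft_force: [-0.6, 0.6, 7.4]
opening: 0.0607
finger_force: 44.5
t: 3.68
tcp_pos: [0.5766, -0.1507, 0.033]
ee_rot: [2.638, 1.703, 0.002]
ft_force: [-1.0, 0.0, 6.7]
opening: 0.0605
finger_force: 44.5
t: 4.1
tcp_pos: [0.5756, -0.1503, 0.113]
ee_rot: [2.639, 1.704, 0.0]
ft_force: [0.2, -0.8, -1.5]
opening: 0.0604
finger_force: 44.0
[ 0.57557735 -0.15031239  0.11298297] [ 0.22752814 -0.78937084 -1.51665119] [-3.78267917e-01  5.07698832e-01 -1.46210392e-01  9.16533324e-01
 -5.83010683e-05  1.61673612e+00]
```

```bash
python3 -m pendant '{"delta_pos":[[0.003,0.035,0.01],[0.006,0.08,0.015],[0.01,0.13,0.015],[0.015,0.18,0.015],[0.018,0.229,0.015]],"delta_rot":[[0,0,0],[0,0,0],[0,0,0],[0,0,0],[0,0,0]],"claw":[-1,-1,-1,-1,-1]}'
python3 -m pendant '{"delta_pos":[[0.004,0.05,0],[0.008,0.1,0],[0.012,0.15,0],[0.016,0.195,0],[0.019,0.2285,0]],"delta_rot":[[0,0,0],[0,0,0],[0,0,0],[0,0,0],[0,0,0]],"claw":[-1,-1,-1,-1,-1]}'
python3 -m pendant '{"delta_pos":[[0,0,-0.02],[0,0,-0.045],[0,0,-0.07],[0,0,-0.09],[0,0,-0.098]],"delta_rot":[[0,0,0],[0,0,0],[0,0,0],[0,0,0],[0,0,0]],"claw":[-1,-1,-1,-1,-1]}'
python3 - <<'E'
from h import *
print(get_obs()["tcp_pos"],get_obs()["q"])
a=vision.read_camera("side")["frame"][200:360,180:380];b=vision.read_camera("top")["frame"][130:290,140:340]
cv2.imwrite("pics/p2.png",cv2.resize(np.hstack([a,b]),None,fx=2,fy=2)[:,:,::-1])
E
```

```text
t: 4.52
tcp_pos: [0.5904, 0.0346, 0.1245]
ee_rot: [2.639, 1.703, 0.002]
ft_force: [0.0, -0.2, -2.0]
opening: 0.0606
finger_force: 44.0
t: 4.93
tcp_pos: [0.6051, 0.219, 0.1243]
ee_rot: [-2.638, -1.706, -0.002]
ft_force: [0.5, -0.6, -2.2]
opening: 0.0602
finger_force: 44.0
t: 5.35
tcp_pos: [0.6039, 0.2155, 0.0433]
ee_rot: [-2.638, -1.704, 0.004]
ft_force: [-0.8, -0.8, -1.1]
opening: 0.0606
finger_force: 44.0
[0.6038867  0.21552793 0.04326986] [ 2.28889680e-01  6.59084499e-01 -7.62877371e-02  8.38165527e-01
 -3.99226465e-05  2.22362562e+00]
```

View pics/p2.png

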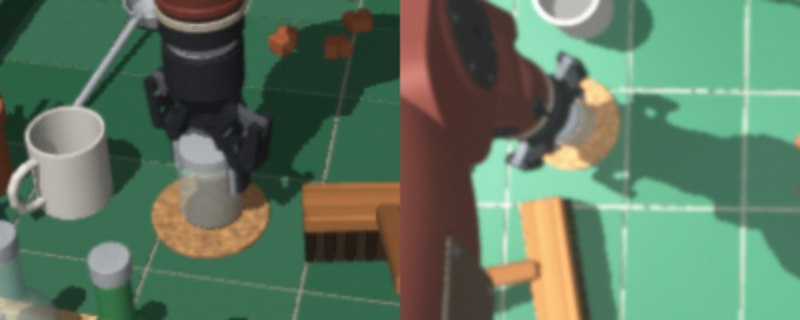

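The jar hangs centred over the mat, base at about (212,215) in the crop. Lowering in 1 mm steps.

```bash
python3 -m pendant '{"delta_pos":[[0,0,-0.001],[0,0,-0.002],[0,0,-0.003],[0,0,-0.004],[0,0,-0.005]],"delta_rot":[[0,0,0],[0,0,0],[0,0,0],[0,0,0],[0,0,0]],"claw":[-1,-1,-1,-1,-1]}'
python3 -m pendant '{"delta_pos":[[0,0,-0.0005],[0,0,-0.001],[0,0,-0.001],[0,0,-0.001],[0,0,-0.001]],"delta_rot":[[0,0,0],[0,0,0],[0,0,0],[0,0,0],[0,0,0]],"claw":[-1,-1,-1,-1,-1]}'
```

```text
t: 5.87
tcp_pos: [0.6056, 0.2158, 0.0414]
ee_rot: [2.639, 1.704, 0.001]
ft_force: [-0.5, 0.3, -1.8]
opening: 0.0608
finger_force: 44.0
t: 6.28
tcp_pos: [0.6052, 0.2157, 0.0401]
ee_rot: [-2.639, -1.704, -0.0]
ft_force: [-0.6, 0.1, -1.3]
opening: 0.0607
finger_force: 44.0
```

```bash
python3 -m pendant '{"delta_pos":[[0,0,-0.0005],[0,0,-0.001],[0,0,-0.0015],[0,0,-0.0015],[0,0,-0.0015]],"delta_rot":[[0,0,0],[0,0,0],[0,0,0],[0,0,0],[0,0,0]],"claw":[-1,-1,-1,-1,-1]}'
```

```text
t: 6.7
tcp_pos: [0.6052, 0.2157, 0.039]
ee_rot: [-2.639, -1.704, -0.0]
ft_force: [-0.5, -0.4, -0.4]
opening: 0.0605
finger_force: 44.1
```

```bash
python3 -m pendant '{"delta_pos":[[0,0,-0.001],[0,0,-0.001],[0,0,-0.001],[0,0,-0.001],[0,0,-0.001]],"delta_rot":[[0,0,0],[0,0,0],[0,0,0],[0,0,0],[0,0,0]],"claw":[-1,-1,-0.2,0.2,0.4]}' 
python3 -m pendant '{"delta_pos":[[0,0,0],[0,0,0],[0,0,0],[0,0,0],[0,0,0]],"delta_rot":[[0,0,0],[0,0,0],[0,0,0],[0,0,0],[0,0,0]],"claw":[0.6,0.8,1,1,1]}' 
python3 -m pendant '{"delta_pos":[[0,0,0.015],[0,0,0.045],[0,0,0.09],[0,0,0.14],[0,0,0.18]],"delta_rot":[[0,0,0],[0,0,0],[0,0,0],[0,0,0],[0,0,0]],"claw":[1,1,1,1,1]}'
python3 -c "
from station import get_obs;o=get_obs();print(o['tcp_pos'],o['ee_rot'])"
```

```text
t: 7.12
tcp_pos: [0.6053, 0.2157, 0.039]
ee_rot: [2.639, 1.704, 0.001]
ft_force: [-3.3, -1.0, 7.8]
opening: 0.0603
finger_force: 45.0
t: 7.53
tcp_pos: [0.6052, 0.2157, 0.038]
ee_rot: [-2.639, -1.704, 0.0]
ft_force: [-0.0, 0.6, 0.4]
opening: 0.0853
finger_force: 0.0
t: 7.95
tcp_pos: [0.6055, 0.2158, 0.1858]
ee_rot: [2.639, 1.704, 0.003]
ft_force: [1.3, 0.7, -0.2]
opening: 0.0853
finger_force: 0.0
[0.60548341 0.21575661 0.18579263] [2.63870693 1.70368006 0.00289944]
```

```bash
python3 -m pendant '{"delta_pos":[[-0.03,0.017,0],[-0.06,0.034,0],[-0.09,0.05,0],[-0.12,0.067,0],[-0.15,0.084,0]],"delta_rot":[[0,0,0.025],[0,0,0.05],[0,0,0.075],[0,0,0.1],[0,0,0.12]],"claw":[1,1,1,1,1]}'
python3 -m pendant '{"delta_pos":[[-0.03,0.017,0],[-0.06,0.034,0],[-0.0975,0.055,0],[-0.0975,0.055,0],[-0.0975,0.055,0]],"delta_rot":[[0,0,0.025],[0,0,0.05],[0,0,0.079],[0,0,0.079],[0,0,0.079]],"claw":[1,1,1,1,1]}'
python3 - <<'E'
from h import *
o=get_obs();print(o["tcp_pos"],o["ee_rot"])
a=vision.read_camera("side")["frame"][220:380,180:440];b=vision.read_camera("top")["frame"][130:330,100:300]
im=np.zeros((600,800,3),np.uint8);a=cv2.resize(a,(400,246));b=cv2.resize(b,(400,400));im[:246,:400]=a;im[:400,400:]=b
cv2.imwrite("pics/p3.png",im[:400,:,::-1])
E
```

```text
t: 8.37
tcp_pos: [0.4842, 0.2833, 0.1831]
ee_rot: [2.269, 2.173, 0.001]
ft_force: [0.6, 0.6, 1.0]
opening: 0.0853
finger_force: 0.0
t: 8.78
tcp_pos: [0.4061, 0.3277, 0.1832]
ee_rot: [1.984, 2.435, 0.001]
ft_force: [0.1, -0.2, 0.1]
opening: 0.0853
finger_force: 0.0
[0.40614474 0.32774204 0.183195  ] [1.98422016e+00 2.43520178e+00 1.46953724e-03]
```

View pics/p3.png

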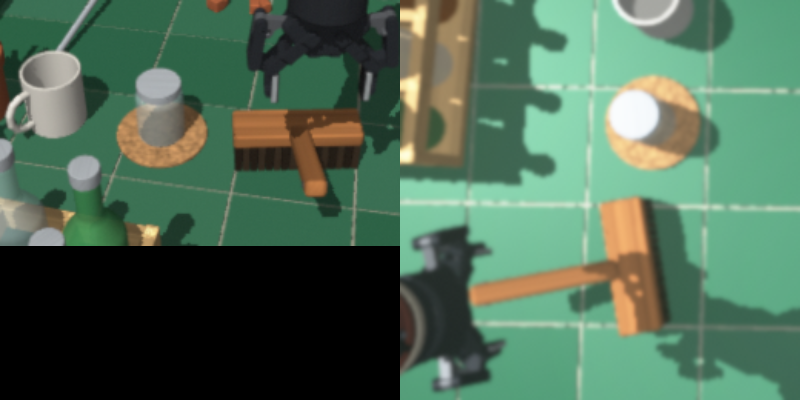

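The jar stands centred on the mat, and the open gripper is squared over the brush handle. Descending to grip.

```bash
python3 -m pendant '{"delta_pos":[[0,0,-0.02],[0,0,-0.05],[0,0,-0.08],[0,0,-0.11],[0,0,-0.133]],"delta_rot":[[0,0,0],[0,0,0],[0,0,0],[0,0,0],[0,0,0]],"claw":[1,1,1,1,1]}'
python3 -m pendant '{"delta_pos":[[0,0,0],[0,0,0],[0,0,0],[0,0,0],[0,0,0]],"delta_rot":[[0,0,0],[0,0,0],[0,0,0],[0,0,0],[0,0,0]],"claw":[0.6,0.3,0,-0.1,-0.2]}' 80
python3 -m pendant '{"delta_pos":[[0,0,0],[0,0,0],[0,0,0],[0,0,0],[0,0,0]],"delta_rot":[[0,0,0],[0,0,0],[0,0,0],[0,0,0],[0,0,0]],"claw":[-0.3,-0.5,-0.7,-1,-1]}'
python3 - <<'E'
from h import *
o=get_obs();print(o["tcp_pos"],o["ee_rot"])
a=vision.read_camera("side")["frame"][220:380,280:480]
cv2.imwrite("pics/p4.png",cv2.resize(a,None,fx=2.5,fy=2.5)[:,:,::-1])
E
```

```text
t: 9.3
tcp_pos: [0.408, 0.326, 0.0742]
ee_rot: [1.99, 2.431, -0.001]
ft_force: [-0.2, 0.3, 0.1]
opening: 0.0856
finger_force: 0.0
t: 9.72
tcp_pos: [0.4082, 0.3273, 0.077]
ee_rot: [1.987, 2.432, 0.003]
ft_force: [0.1, -0.2, 0.2]
opening: 0.034
finger_force: 0.0
t: 10.13
tcp_pos: [0.4078, 0.3275, 0.0764]
ee_rot: [1.987, 2.433, 0.003]
ft_force: [-0.8, 1.6, 5.7]
opening: 0.0229
finger_force: 78.5
[0.40775076 0.3274921  0.07639812] [1.98682264 2.43317804 0.00264847]
```

View pics/p4.png

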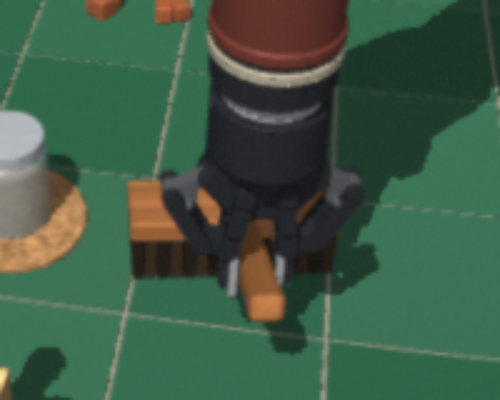

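```bash
python3 -m pendant '{"delta_pos":[[0,0,0.02],[0,0,0.05],[0,-0.03,0.05],[0,-0.065,0.05],[0,-0.1,0.05]],"delta_rot":[[0,0,0],[0,0,-0.01],[0,0,-0.025],[0,0,-0.045],[0,0,-0.06]],"claw":[-1,-1,-1,-1,-1]}' 80
python3 -m pendant '{"delta_pos":[[0.02,-0.04,0],[0.06,-0.08,0],[0.1,-0.12,0],[0.14,-0.16,0],[0.1675,-0.19,0]],"delta_rot":[[0,0,0],[0,0,0],[0,0,0],[0,0,0],[0,0,0]],"claw":[-1,-1,-1,-1,-1]}'
python3 - <<'E'
from h import *
np.set_printoptions(precision=4,suppress=True)
t=vision.read_camera("top");s=vision.read_camera("side");o=get_obs();print(o["tcp_pos"],o["ee_rot"],o["ft_force"],o["ft_torque"])
a=cv2.resize(s["frame"][100:300,240:480],(400,333));b=cv2.resize(t["frame"][120:320,240:440],(400,400))
im=np.zeros((400,800,3),np.uint8);im[:333,:400]=a;im[:,400:]=b
cv2.imwrite("pics/p5.png",im[:,:,::-1])
E
```

```text
t: 10.6
tcp_pos: [0.4068, 0.2463, 0.1158]
ee_rot: [-2.209, -2.233, -0.0]
ft_force: [-0.0, -0.4, -2.2]
opening: 0.0232
finger_force: 79.0
t: 11.02
tcp_pos: [0.5409, 0.0945, 0.1155]
ee_rot: [-2.207, -2.235, 0.0]
ft_force: [0.9, 1.5, -2.2]
opening: 0.0227
finger_force: 79.0
[0.5443 0.0917 0.1156] [2.2109 2.2275 0.0019] [-0.8184  1.4128 -2.4828] [0.4262 0.0522 0.0017]
```

View pics/p5.png

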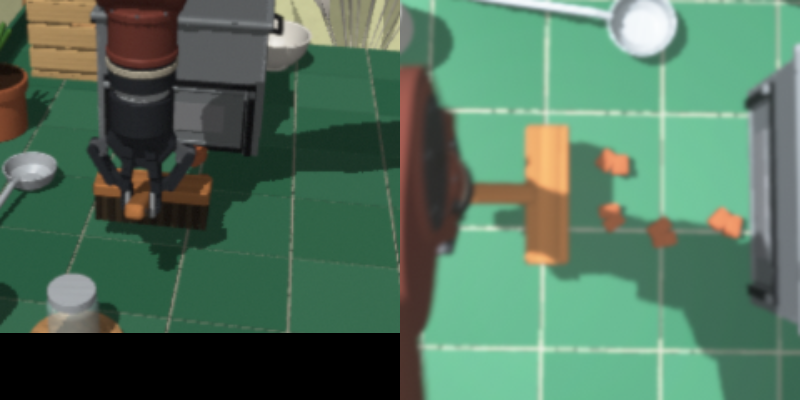

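Brush held level and square (head spans rows 125-265 in the right crop), with all four shards within its width. Lowering.

```bash
python3 -m pendant '{"delta_pos":[[0,0,-0.015],[0,0,-0.03],[0,0,-0.043],[0,0,-0.047],[0,0,-0.049]],"delta_rot":[[0,0,0],[0,0,0],[0,0,0],[0,0,0],[0,0,0]],"claw":[-1,-1,-1,-1,-1]}'
python3 -m pendant '{"delta_pos":[[0,0,0],[0,0,0],[0,0,0],[0,0,0],[0,0,0]],"delta_rot":[[0,0,0],[0,0,0],[0,0,0],[0,0,0],[0,0,0]],"claw":[-1,-1,-1,-1,-1]}'
```

```text
t: 11.53
tcp_pos: [0.5388, 0.0968, 0.0761]
ee_rot: [-2.205, -2.234, 0.001]
ft_force: [-8.1, 7.5, 13.3]
opening: 0.0226
finger_force: 81.0
t: 11.95
tcp_pos: [0.54, 0.0963, 0.0767]
ee_rot: [-2.207, -2.235, -0.0]
ft_force: [-2.4, 1.4, 2.9]
opening: 0.0233
finger_force: 79.6
```

```bash
for i in 1 2 3; do python3 -m pendant '{"delta_pos":[[0,-0.018,0],[0,-0.036,0],[0,-0.054,0],[0,-0.072,0],[0,-0.09,0]],"delta_rot":[[0,0,0],[0,0,0],[0,0,0],[0,0,0],[0,0,0]],"claw":[-1,-1,-1,-1,-1]}'; done
python3 - <<'E'
from h import *
t=vision.read_camera("top");s=vision.read_camera("side");o=get_obs();print(o["tcp_pos"],o["q"])
a=cv2.resize(s["frame"][60:260,240:480],(400,333));b=cv2.resize(t["frame"][120:320,340:540],(400,400))
im=np.zeros((400,800,3),np.uint8);im[:333,:400]=a;im[:,400:]=b
cv2.imwrite("pics/p6.png",im[:,:,::-1])
E
```

```text
t: 12.37
tcp_pos: [0.5408, 0.0239, 0.0769]
ee_rot: [2.207, 2.236, 0.003]
ft_force: [0.5, 1.4, 1.2]
opening: 0.0227
finger_force: 79.7
t: 12.78
tcp_pos: [0.5407, -0.0481, 0.0768]
ee_rot: [2.207, 2.236, 0.002]
ft_force: [-0.3, 3.3, 1.8]
opening: 0.0227
finger_force: 79.7
t: 13.2
tcp_pos: [0.5406, -0.1202, 0.0768]
ee_rot: [2.207, 2.236, 0.002]
ft_force: [-0.2, 3.4, 2.0]
opening: 0.0227
finger_force: 79.8
[ 0.54057365 -0.12198216  0.07661923] [-3.53327355e-01  4.77287234e-01 -3.09431431e-01  7.82814588e-01
 -9.15999911e-04  1.20692459e+00]
```

View pics/p6.png

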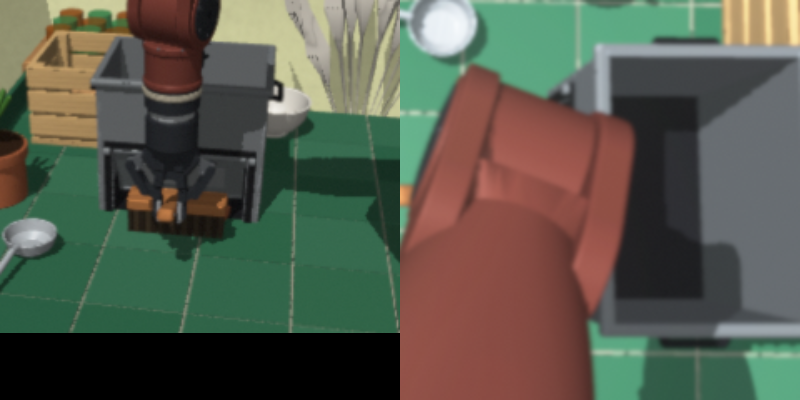

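All shards are ahead of the brush at the doorway, and the brush is square in front of it. Pushing through.

```bash
python3 -m pendant '{"delta_pos":[[0,-0.01,0],[0,-0.02,0],[0,-0.03,0],[0,-0.04,0],[0,-0.05,0]],"delta_rot":[[0,0,0],[0,0,0],[0,0,0],[0,0,0],[0,0,0]],"claw":[-1,-1,-1,-1,-1]}'; python3 -m pendant '{"delta_pos":[[0,-0.01,0],[0,-0.02,0],[0,-0.03,0],[0,-0.035,0],[0,-0.041,0]],"delta_rot":[[0,0,0],[0,0,0],[0,0,0],[0,0,0],[0,0,0]],"claw":[-1,-1,-1,-1,-1]}'
python3 - <<'E'
from h import *
t=vision.read_camera("top");o=get_obs();print(o["tcp_pos"],o["ft_force"])
f=t["frame"][130:300,420:560]
h=cv2.cvtColor(t["frame"],cv2.COLOR_RGB2HSV);m=((h[...,0]<15)|(h[...,0]>172))&(h[...,1]>90)&(h[...,2]>25);m[:,:440]=0;m[:,545:]=0;m[:150]=0;m[285:]=0
for c in blobs(m,8): print(cv2.boundingRect(c),cv2.contourArea(c))
E
```

```text
t: 13.72
tcp_pos: [0.5403, -0.1598, 0.0767]
ee_rot: [-2.207, -2.236, -0.001]
ft_force: [-0.1, 6.0, 5.2]
opening: 0.023
finger_force: 80.2
t: 14.13
tcp_pos: [0.5403, -0.1925, 0.0767]
ee_rot: [-2.207, -2.235, -0.002]
ft_force: [0.3, 7.3, 6.4]
opening: 0.0229
finger_force: 80.3
[ 0.54033105 -0.19341927  0.07673673] [-0.39728742  2.96237717  5.40055608]
(440, 152, 83, 133) 8388.5
```

```bash
python3 -m pendant '{"delta_pos":[[0,0.015,0],[0,0.03,0],[0,0.05,0],[0,0.07,0],[0,0.09,0]],"delta_rot":[[0,0,0],[0,0,0],[0,0,0],[0,0,0],[0,0,0]],"claw":[-1,-1,-1,-1,-1]}'; for i in 1 2 ; do python3 -m pendant '{"delta_pos":[[0,0.03,0],[0,0.06,0],[0,0.09,0],[0,0.12,0],[0,0.15,0]],"delta_rot":[[0,0,0],[0,0,0],[0,0,0],[0,0,0],[0,0,0]],"claw":[-1,-1,-1,-1,-1]}'; done
python3 - <<'E'
from h import *
t=vision.read_camera("top");s=vision.read_camera("side")
a=cv2.resize(s["frame"][60:280,250:450],(400,440),interpolation=3);b=t["frame"][130:300,400:560].astype(float);b=np.clip(255*(b/255)**.6,0,255).astype(np.uint8);b=cv2.resize(b,(400,425),interpolation=3)
im=np.zeros((440,800,3),np.uint8);im[:,:400]=a;im[:425,400:]=b
cv2.imwrite("pics/p7.png",im[:,:,::-1])
E
```

```text
t: 14.6
tcp_pos: [0.5399, -0.1195, 0.0764]
ee_rot: [2.207, 2.235, -0.001]
ft_force: [0.4, -1.4, 0.4]
opening: 0.0226
finger_force: 79.6
t: 15.02
tcp_pos: [0.5396, 0.001, 0.0765]
ee_rot: [2.207, 2.235, -0.001]
ft_force: [0.3, -1.8, -0.4]
opening: 0.0228
finger_force: 79.5
t: 15.43
tcp_pos: [0.5393, 0.121, 0.0764]
ee_rot: [2.206, 2.235, -0.002]
ft_force: [1.0, -2.4, -0.3]
opening: 0.0228
finger_force: 79.5
```

View pics/p7.png

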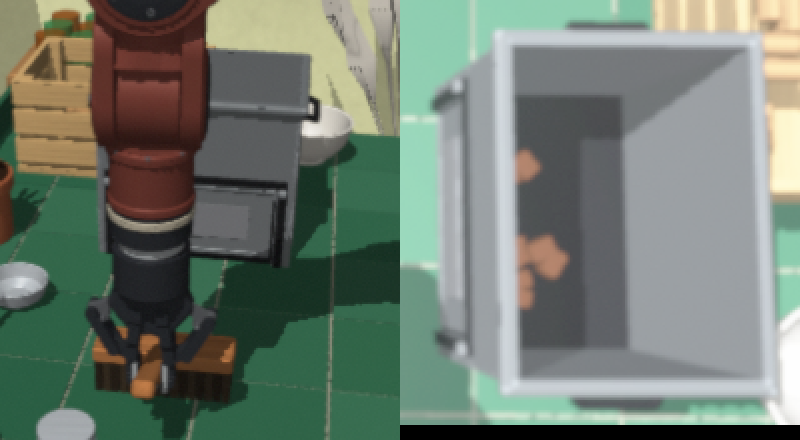

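All four shards lie on the bin floor at (528,165), (522,248), (548,255) and (525,290) in the right crop, and the door lane is empty. I'm setting the brush down well clear, releasing it and retreating.

```bash
python3 -m pendant '{"delta_pos":[[-0.02,0,0.001],[-0.05,0,0.001],[-0.08,0,0.001],[-0.1,0,0.001],[-0.1,0,0]],"delta_rot":[[0,0,0],[0,0,0],[0,0,0],[0,0,0],[0,0,0]],"claw":[-1,-1,-1,-1,-1]}'
python3 -m pendant '{"delta_pos":[[0,0,-0.0005],[0,0,-0.001],[0,0,-0.001],[0,0,-0.001],[0,0,-0.001]],"delta_rot":[[0,0,0],[0,0,0],[0,0,0],[0,0,0],[0,0,0]],"claw":[-1,-1,-1,-1,-1]}' 30
python3 -m pendant '{"delta_pos":[[0,0,0],[0,0,0],[0,0,0],[0,0,0],[0,0,0]],"delta_rot":[[0,0,0],[0,0,0],[0,0,0],[0,0,0],[0,0,0]],"claw":[-0.7,-0.5,-0.3,-0.1,0.1]}'
python3 -m pendant '{"delta_pos":[[0,0,0],[0,0,0],[0,0,0],[0,0,0],[0,0,0]],"delta_rot":[[0,0,0],[0,0,0],[0,0,0],[0,0,0],[0,0,0]],"claw":[0.3,0.6,1,1,1]}'
python3 -m pendant '{"delta_pos":[[0,0,0.02],[0,0,0.06],[0,0,0.1],[0,0,0.15],[0,0,0.2]],"delta_rot":[[0,0,0],[0,0,0],[0,0,0],[0,0,0],[0,0,0]],"claw":[1,1,1,1,1]}'
python3 -m pendant '{"delta_pos":[[-0.03,-0.03,0],[-0.06,-0.06,0],[-0.1,-0.1,0],[-0.13,-0.13,0],[-0.15,-0.16,0]],"delta_rot":[[0,0,0],[0,0,0],[0,0,0],[0,0,0],[0,0,0]],"claw":[1,1,1,1,1]}'
python3 - <<'E'
from h import *
t=vision.read_camera("top");s=vision.read_camera("side")
im=np.vstack([cv2.resize(s["frame"][60:360],(640,300)),cv2.resize(t["frame"][80:380],(640,300))])
cv2.imwrite("pics/p8.png",im[:,:,::-1])
E
```

```text
t: 15.95
tcp_pos: [0.4555, 0.1201, 0.0763]
ee_rot: [-2.204, -2.235, 0.004]
ft_force: [-4.9, 0.3, 6.3]
opening: 0.0229
finger_force: 80.3
t: 16.37
tcp_pos: [0.4578, 0.1201, 0.0758]
ee_rot: [-2.205, -2.234, 0.003]
ft_force: [-8.8, 3.5, 12.3]
opening: 0.0227
finger_force: 81.2
t: 16.78
tcp_pos: [0.4599, 0.1196, 0.0756]
ee_rot: [2.207, 2.236, -0.0]
ft_force: [0.1, -0.2, 0.4]
opening: 0.0467
finger_force: 0.0
t: 17.2
tcp_pos: [0.4601, 0.1193, 0.0757]
ee_rot: [2.208, 2.235, -0.0]
ft_force: [-0.1, -0.5, 0.2]
opening: 0.0853
finger_force: 0.0
t: 17.62
tcp_pos: [0.4594, 0.1192, 0.2372]
ee_rot: [-2.207, -2.235, 0.001]
ft_force: [1.4, -0.5, -0.6]
opening: 0.0857
finger_force: 0.0
t: 18.03
tcp_pos: [0.3374, -0.0093, 0.2355]
ee_rot: [-2.206, -2.236, 0.001]
ft_force: [0.9, -0.6, 0.1]
opening: 0.0854
finger_force: 0.0
```

View pics/p8.png

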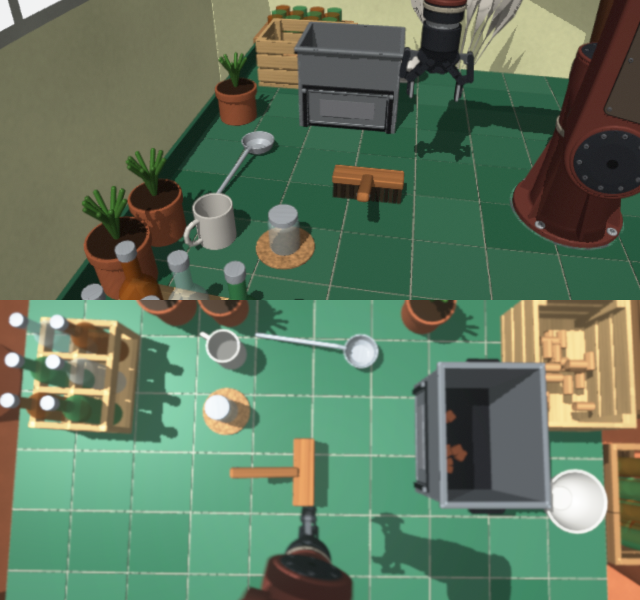

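The picture shows the door shut, the shards in the bin, the jar upright on the mat, and the brush standing on its bristles at (368,183) in the side half. The ladle and mug haven't moved. Handing in.

```bash
python3 -c "
from station import close_job;print(close_job())"
```

```text
the job is handed in; nothing more can be done
None
```

The job is done and handed in at about 18 s of robot time: the jar is upright on the mat, all four pieces are in the bin with the door shut, the brush is standing clear on the tiles, and the ladle and mug look undisturbed in the last pictures.

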